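# Tip the drying board down into its work tray

### The job

The white cutting board is drying on edge, leaning on the wire rest of its steel board stand and standing too far to the left. Using the fingertips only, slide it along the rest, still standing, towards the black end stop on the right until it is lined up with the green-matted tray, then push its top over from behind so that it drops flat into the tray, inside the rim. Do not grip, lift or force the board, and leave everything else where it stands.

Things in the scene. Friction and masses are not known exactly. Their poses are not given: they have to be found in the camera images.
- board: White cutting board with a faint grey grain, 220 x 150 x 12 mm, about 0.55 kg, loose. Origin: centre of the large face that is towards the robot while it stands and ends up underneath. Its own axes are turned 0.051 rad against its edges: use board_mid for directions.
- board_mid (a point): Middle of the board (half way through the thickness) with axes along its edges: x along the 220 mm length (the stand's +y), y along the 150 mm width from foot edge to top edge (up while it stands), z through the thickness (away from the robot while it stands, up once it lies). Starts 45 to 95 mm left of lined up, the length along the stand's y.
- board_top (a point): Middle of the board's top edge, half way through its thickness, 75 mm from board_mid; axes as there. While the board leans it is about 152 mm above the worktable. Less than 2 N here from behind starts it tipping; once its top is about 50 mm further forward it is past upright and falls by itself, turning about its foot edge.
- board_foot (a point): Middle of the board's foot edge, half way through its thickness, 75 mm from board_mid; axes as there. The board stands on this 220 mm edge in the drain channel, leaning about 0.22 rad back; about 3 to 7 N on its left end slides it along.
- stand: Fixed steel board stand, turned up to 0.3 rad. Origin on the worktable under the tray's middle; x away from the robot, y left. In front the tray; behind it a drain channel, floor 4 mm above the worktable, x = 84 to 131 mm, y = -125 to +235 mm (out to the left), its front wall 6 mm high. The board stands in it, rear foot edge near x = 96 mm. Clear for 60 mm behind the stand.
- rest_top (a point): Middle of the top rod of the wire rest (6 mm rods), 72 mm above the worktable, 115 mm behind the tray's middle. The rod runs along the stand's y, 170 mm to either side of here. The rest leans 0.21 rad back; its front face meets the channel floor at the stand's x = 97 mm. The leaning board stands some 80 mm above this rod, so that its end and its back can be reached over it.
- end_stop (a point): Point on the face of the black wire end stop at the right end of the channel, 40 mm above the worktable; the stop reaches from x = 71 to 111 mm of the stand and is 49 mm high. A board against it has its centre 4 mm right of the tray's middle.
- tray (a point): Middle of the tray's floor, 10 mm above the worktable, same axes as the stand. Green ribbed mat with a rim on the front and both sides, 9 mm above the floor; clear inside from x = -82 mm (front) to the open rear and from y = -120 to +120 mm. The board, lying here, reaches from about x = -65 to +88 mm.
- shaker: Standing steel shaker, 52 mm across, 88 mm high, loose, left of the stand; origin at its base. To be left alone.
- red_bottle: Standing red squeeze bottle, 58 mm across, 200 mm high, loose, to the left; origin at its base. To be left alone.
- sauce_cup: White sauce cup with red sauce, 70 mm across, 42 mm high, loose, right of the stand; origin at its base. To be left alone.
- label_pad: White and green block of labels, 60 x 52 x 29 mm, loose, right of the stand; origin at its base. To be left alone.
- tape_roll: Roll of tan masking tape lying flat, 100 mm across, 25 mm high, loose, behind the stand; origin at its base. To be left alone.
- ring: Steel ring mould, 64 mm across, 50 mm high, loose, behind the stand; origin at its base. To be left alone.

How it is judged:
On the way:
1. the board still stands on its foot edge in the channel and is lined up with the tray, its ends between the tray's sides (y of board_mid in the frame of stand between -0.01 and 0.01 m and angle between board_mid's own y axis and vertical below 0.33 rad and angle between the x axis of board_mid and the y axis of stand, either way round below 0.1 rad and x of board_foot in the frame of stand between 0.06 and 0.13 m), for 0.2 s.
At the end, for the whole second after the job is handed in: The board lies flat on the tray's floor (within 0.025 rad, its underside no more than 4 mm above it), inside the rim: its middle from 13 mm in front of to 30 mm behind the tray's middle and within 13 mm of it sideways, its length along the tray within 0.1 rad, and it is at rest (angle between board_mid's own z axis and vertical below 0.025 rad and x of board_mid in the frame of tray between -0.013 and 0.03 m and y of board_mid in the frame of tray between -0.013 and 0.013 m and z of board_mid in the frame of tray between 0.003 and 0.01 m and angle between the x axis of board_mid and the y axis of stand, either way round below 0.1 rad and linear speed of board below 0.01 m/s and angular speed of board below 0.05 rad/s); the robot touches nothing.
It fails at once if the board is lifted: its foot edge more than 35 mm above the tray's floor (z of board_foot in the frame of tray above 0.035 m).
It fails at once if the board is gripped or forced: more than 35 N between the fingers and the board (contact force between the fingers and board above 35 N).
It fails at once if one of the loose things round about is moved by more than 20 mm (distance of any of shaker, red_bottle, sauce_cup, label_pad, tape_roll, ring from where it was at the start of the episode above 0.02 m).
It fails at once if one of the standing things round about is knocked over (angle between any of shaker, red_bottle, sauce_cup, label_pad, tape_roll, ring's own z axis and vertical above 0.3 rad).
It also fails if it takes over 50 s, if anything falls off the work surface, if the arm or the gripper's body presses on something with over 40 N, if the wrist force passes 120 N, or if a joint passes its speed limit or range.

### The arm

A 7-joint arm with a two-finger parallel gripper is mounted at the origin on a cart in front of the work surface, level with it; the furniture and walls round the work are solid. World frame = base frame: x ahead of the robot, y to its left, z up, the work surface at z = 0. Lengths are in m, angles in rad, forces in N, time in s.
With the tool pointing down it reaches from about 0.4 to 0.85 m from the base axis. Payload 10.4 kg.
Tool frame: the origin (TCP) lies on the centre line of the jaws, within the pads' length; the fingertips stand 22 mm ahead of it and the grasp point (between the pads) lies 3 mm ahead of it; z points along the fingers, y is the line along which they close (so a half turn about z gives the same grasp; the last joint's range is limited). The gripper opens to 87 mm and grips with 3 to 60 N. Pads are 19 mm wide; open, the fingers measure 117 mm over their backs; the gripper's body (75 mm by 190 mm) begins 51 mm behind the grasp point.
Start: joints at [-1.354, 0.332, -0.065, 1.46, 0.022, 1.35, -0.088], TCP at [0.148, 0.607, 0.245] pointing down, gripper open.
Joint ranges: [-2.6, 2.6], [-0.5, 2.12], [-1.47, 1.34], [0.16, 2.42], [-1.27, 4.41], [0.06, 2.06], [-2.6, 2.6]. Speed limits (rad/s): [2.22, 2.22, 2.79, 2.79, 3.14, 3.14, 3.14].

### API

Orientations are given as a unit quaternion [x, y, z, w].
In Python, from bench import r, imaging, workorder, read_state gives the robot as it stands (r), with the cameras (imaging), the readings as plain functions and the job (workorder).
- The arm moves only by the tool jog_arm, called after ">>>" in YAML: its name, and indented under it one key for each argument. Schema: {"type":"object","properties":{"plan":{"type":"string"},"grip_n":{"type":"number"},"only":{"type":"string"},"quiet":{"type":"boolean"},"lines":{"type":"string"}},"required":["plan"],"additionalProperties":false}. plan is a string of 1 to 12 rows, one to a line, with the numbers parted by commas; each row has 5 numbers: dx, dy, dz in a scale on which 1.0 is 0.6 m, then a turn about the tool's z in normalised numbers (1 is 2 pi rad), then the finger opening in m; each row is the pose to reach, as a shift and turn from the pose commanded when the call began, along the tool's axes at that moment; what a row does not reach only later rows make up. A row lasts 1/10 s, in which the tool goes at most 0.05 m and 0.15 rad, less where a joint would pass 70% of its speed; a pose out of reach is approached as far as the arm can. The fingers move at their own pace and stop on an object; grip_n is the grip in N (left out, the last holds). Time passes only in rows, so rows that do not move let the fingers close. The tool returns the time, the measured TCP pose, the force, the opening and the grip force at its end. only (a regular expression) keeps the lines of the reply that match it, lines (a string "A,B") keeps lines A to B, and quiet returns only ok. Input that does not fit is refused with a message, and nothing moves.
- read_state(): the state, without advancing time (a new reading comes with each control period).
- imaging.camera(name): name is "scene" or "side" or "wrist"; returns a dict with "img" (480x640x3 uint8, red, green, blue), "fx", "fy", "cx", "cy" (pixels), "pose" (4x4, takes a point from camera to world coordinates). Camera axes: x right, y down, z forward; pixel columns grow to the right and rows downward; lengths in m; the calibration is good to about 2 mm. A picture is of the moment at which its call begins. There is no depth.
- workorder.close_job(): hands the job in; it is judged then, once.
The state is a dict: "time": time; "joint_positions": joint angles; "joint_vel": joint speeds; "joint_torque": joint torques, N m; "ee_pos": TCP position; "eef_rot": TCP orientation; "ft_force": force on the tool from outside, world axes, zero at the start; "torque": the same for the moment, N m; "width": finger opening in m; "grip_force": force on a finger pad.
Only numpy, scipy, OpenCV 4.12 (cv2) and the standard library are available. Lean on these libraries where they do the work, as an engineer would, in place of code of your own. Each camera call takes 0.05 s, during which the arm holds its last target. There are 200 camera calls.

## Working session

There is one attempt and no reset: what is moved stays moved. The work goes in short steps, Python scripts to look and compute and a tool call to move; the robot and the scene stay as the last step left them, time stands still between calls to the robot, and variables do not carry over. Pictures are saved under pics/ and viewed, at most 10 in all, crops included, and the job is handed in when it is done.

```bash
mkdir -p pics; ls
```

Run:
```python
from bench import r, imaging, workorder, read_state
import cv2,pickle
for n in ["scene","side","wrist"]:
    c=imaging.camera(n); cv2.imwrite(f"pics/{n}0.png",c["img"][:,:,::-1]); pickle.dump(c,open(f"{n}0.pkl","wb"))
    print(n,c["fx"],c["cx"],c["cy"],c["pose"].round(3).tolist())
s=read_state();print(s)
```

```text
bench.py
pics
scene 533.8876740705464 325.05951180304453 242.17331827014686 [[0.727, -0.289, 0.623, -0.432], [-0.687, -0.324, 0.65, -0.911], [0.014, -0.901, -0.434, 0.82], [0.0, 0.0, 0.0, 1.0]]
side 576.2619416057453 311.29106977239485 244.47751017934513 [[-0.955, -0.155, 0.254, 0.107], [-0.297, 0.462, -0.835, 1.634], [0.012, -0.873, -0.487, 1.012], [0.0, 0.0, 0.0, 1.0]]
wrist 386.06570074286554 321.8993446817266 234.90700448345825 [[0.237, 0.93, 0.28, 0.072], [0.972, -0.226, -0.07, 0.626], [-0.002, 0.289, -0.957, 0.384], [0.0, 0.0, 0.0, 1.0]]
{'time': 0.15, 'joint_positions': array([-1.35358344,  0.33272741, -0.06464566,  1.46073066,  0.02158844,
        1.3499009 , -0.08854472]), 'joint_vel': array([-0.00142342,  0.0004438 ,  0.00029105, -0.00381189,  0.0019604 ,
        0.00102452, -0.00078683]), 'joint_torque': array([ 5.60174976e-04, -6.23630333e+01,  2.44814262e-02, -3.90145469e+01,
       -6.14780816e-02,  3.73005203e-02,  7.45726152e-05]), 'ee_pos': array([0.14841501, 0.60685248, 0.24394458]), 'eef_rot': array([ 1.19660053e-01,  9.92814779e-01, -5.34603668e-04, -3.82257403e-05]), 'ft_force': array([ 0.1044041 ,  0.75526185, -0.12943695]), 'torque': array([-0.00279009, -0.00390173,  0.0127793 ]), 'grip_force': 0.0, 'width': 0.08690967611307522}
```

View pics/scene0.png

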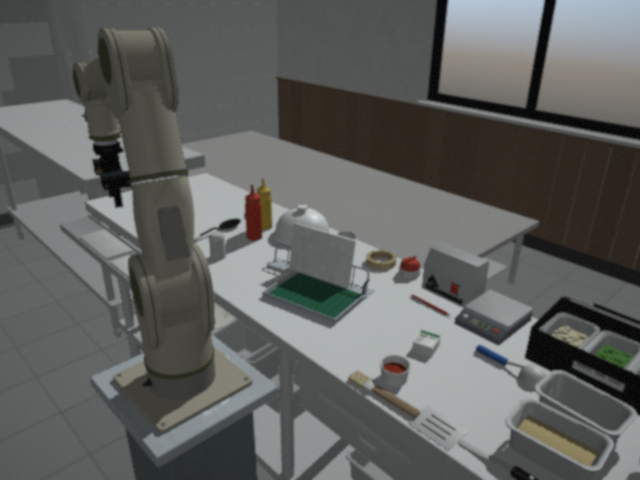

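View pics/side0.png

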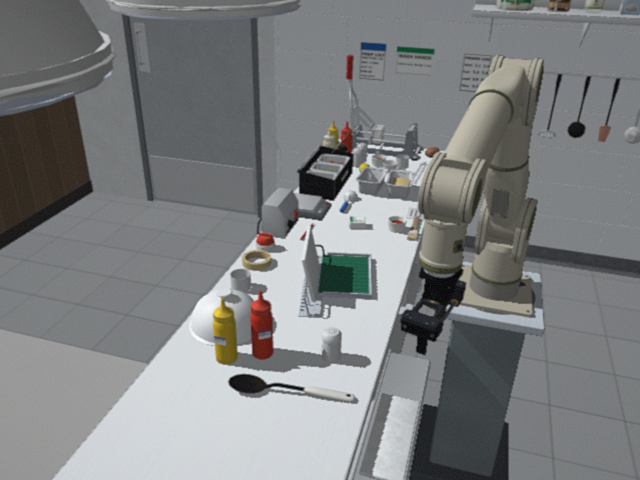

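The scene view shows the board standing at about (290–355, 222–285) with the green tray in front at (315,295). The side view shows the board edge-on at (312,265) and the tray at (345,273). Next I'll measure the tray and view enlarged crops.

Create h.py:
```python
import numpy as np,cv2,pickle
def ray(c,u,v):
    d=c["pose"][:3,:3]@np.array([(u-c["cx"])/c["fx"],(v-c["cy"])/c["fy"],1]);return c["pose"][:3,3],d/np.linalg.norm(d)
def onz(c,u,v,z):
    o,d=ray(c,u,v);return o+d*(z-o[2])/d[2]
def proj(c,p):
    q=c["pose"][:3,:3].T@(np.array(p)-c["pose"][:3,3]);return np.array([c["fx"]*q[0]/q[2]+c["cx"],c["fy"]*q[1]/q[2]+c["cy"]])
def tri(a,pa,b,pb):
    o1,d1=ray(a,*pa);o2,d2=ray(b,*pb)
    t=np.linalg.lstsq(np.c_[d1,-d2],o2-o1,rcond=None)[0]
    p,q=o1+d1*t[0],o2+d2*t[1];return (p+q)/2,np.linalg.norm(p-q)
def green(c):
    h=cv2.cvtColor(c["img"],cv2.COLOR_RGB2HSV)
    m=cv2.inRange(h,(60,90,30),(95,255,255))
    cs=cv2.findContours(m,cv2.RETR_EXTERNAL,cv2.CHAIN_APPROX_NONE)[0]
    return max(cs,key=cv2.contourArea)[:,0,:]
```

Run:
```python
from h import *
for n in("scene","side"):
    c=pickle.load(open(n+"0.pkl","rb"))
    g=green(c); P=np.array([onz(c,u,v,.010)[:2] for u,v in g],np.float32)
    R=cv2.minAreaRect(P);print(n,len(g),R,cv2.boxPoints(R).round(4).tolist())
S=pickle.load(open("scene0.pkl","rb"))["img"];D=pickle.load(open("side0.pkl","rb"))["img"]
a=cv2.resize(S[210:330,250:390],None,fx=5,fy=5,interpolation=3);cv2.imwrite("pics/a.png",a[:,:,::-1])
b=cv2.resize(D[215:335,270:400],None,fx=5,fy=5,interpolation=3);cv2.imwrite("pics/b.png",b[:,:,::-1])
```

```text
scene 176 ((0.47158876061439514, 0.07274337857961655), (0.14406858384609222, 0.22382251918315887), 12.915168762207031) [[0.3763999938964844, 0.1657000035047531], [0.42640000581741333, -0.052400000393390656], [0.5667999982833862, -0.02019999921321869], [0.5167999863624573, 0.19789999723434448]]
side 161 ((0.46983447670936584, 0.06517431885004044), (0.1538895070552826, 0.22574558854103088), 13.328983306884766) [[0.36890000104904175, 0.15729999542236328], [0.42100000381469727, -0.06239999830722809], [0.5706999897956848, -0.026900000870227814], [0.5187000036239624, 0.19269999861717224]]
```

View pics/a.png

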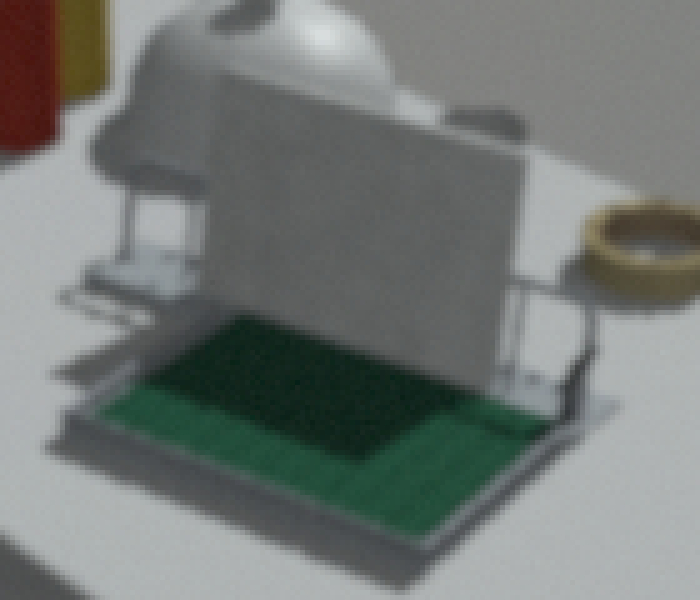

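View pics/b.png

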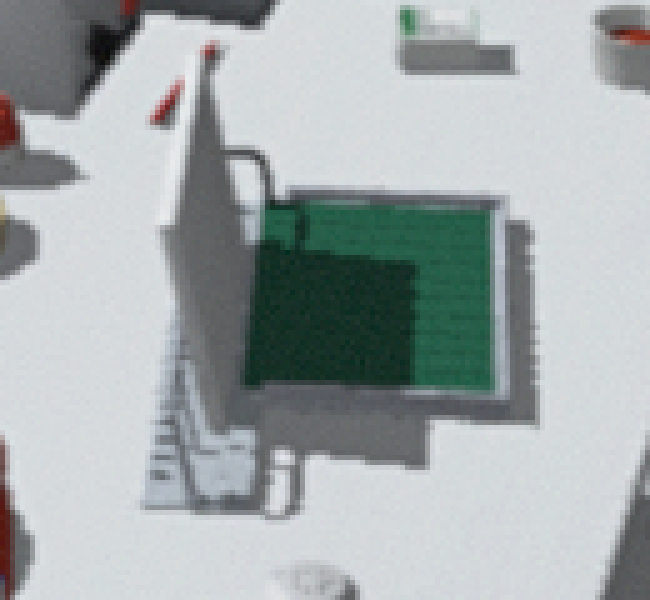

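Crop a shows the board's top corners at (225,70) and (525,155), and the tray's front corners at (72,405) and (428,548). In crop b the board's top edge runs from (172,228) to (203,50), and the tray's front corners are at (500,398) and (507,200).

Add to h.py:
```python
sc=pickle.load(open("scene0.pkl","rb"));sd=pickle.load(open("side0.pkl","rb"))
def A(u,v): return (u+.5)/5-.5+250,(v+.5)/5-.5+210
def B(u,v): return (u+.5)/5-.5+270,(v+.5)/5-.5+215
```

Run:
```python
from h import *
yaw=.229
ex=np.array([np.cos(yaw),np.sin(yaw)]);ey=np.array([-ex[1],ex[0]])
for n,a,b in [("rimFL",(72,405),(500,398)),("rimFR",(428,548),(507,200)),("bTL",(225,70),(172,230)),("bTR",(525,155),(203,50)),("bBR",(490,388),(262,237)),("bBL",(205,298),(225,430)),("stoptop",(590,300),(267,160))]:
    p,e=tri(sc,A(*a),sd,B(*b));print(n,p.round(4),round(e,4),(p[:2]@ex).round(4),(p[:2]@ey).round(4))
def blob(c,lo,hi,z,box):
    u0,v0,u1,v1=box;m=cv2.inRange(cv2.cvtColor(c["img"],cv2.COLOR_RGB2HSV),lo,hi)[v0:v1,u0:u1]
    ys,xs=np.nonzero(m);return onz(c,xs.mean()+u0,ys.mean()+v0,z)
for n,uv,z in [("shaker",(331,345),.05),("red",(262,340),.05),("tape",(257,260),.02),("ring",(240,280),.03)]: print(n,onz(sd,*uv,z).round(3))
```

```text
rimFL [0.3623 0.1716 0.0184] 0.002 0.3918 0.0849
rimFR [ 0.4112 -0.0719  0.0174] 0.0055 0.3842 -0.1634
bTL [0.5489 0.252  0.1492] 0.0025 0.5918 0.1208
bTR [0.5959 0.0376 0.1538] 0.0012 0.5889 -0.0987
bBR [0.5583 0.0256 0.0151] 0.0049 0.5496 -0.1018
bBL [0.5185 0.2382 0.0047] 0.0023 0.5591 0.1143
stoptop [ 0.5792 -0.015   0.0669] 0.0426 0.5607 -0.1461
shaker [0.399 0.482 0.05 ]
red [0.578 0.519 0.05 ]
tape [0.765 0.093 0.02 ]
ring [0.763 0.24  0.03 ]
```

The manual's scale: shifts go in shares of 0.6 m and turns go in shares of 2 pi rad. Converting my numbers, -0.449 m / 0.6 = -0.7483, -0.315 m / 0.6 = -0.525, -0.466 rad / 6.2832 = -0.0742.

>>> jog_arm:
  plan: "-0.075,-0.035,0,0,0\n-0.15,-0.0717,0,-0.0191,0\n-0.225,-0.1067,0,-0.0382,0\n-0.3,-0.1433,0,-0.0573,0\n-0.375,-0.1783,0,-0.0742,0\n-0.45,-0.215,0,-0.0742,0\n-0.525,-0.25,0,-0.0742,0\n-0.6,-0.2867,0,-0.0742,0\n-0.675,-0.3217,0,-0.0742,0\n-0.7483,-0.3567,0,-0.0742,0\n-0.7483,-0.3567,0,-0.0742,0"
  grip_n: 10

```text
time: 1.25
ee_pos: [0.5388, 0.2854, 0.2441]
eef_rot: [-0.108, 0.994, -0.002, 0.001]
ft_force: [-0.9, 0.2, -0.2]
width: 0.0071
grip_force: 0.0
```

>>> jog_arm:
  plan: "0,0,0,0,0\n0,0,0,0,0"

```text
time: 1.45
ee_pos: [0.5329, 0.2936, 0.2443]
eef_rot: [-0.114, 0.994, 0.0, -0.0]
ft_force: [0.0, 0.4, 0.0]
width: 0.0012
grip_force: 0.0
```

Run:
```python
from bench import r, imaging, workorder, read_state
import cv2,pickle
out=[]
for n in ["side","wrist"]:
    c=imaging.camera(n); pickle.dump(c,open(f"{n}1.pkl","wb")); im=c["img"]
    if n=="side": im=cv2.resize(im[180:340,200:413],(640,480),interpolation=3)
    cv2.imwrite(f"pics/{n}1.png",im[:,:,::-1])
```

```text
(no output)
```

View pics/wrist1.png

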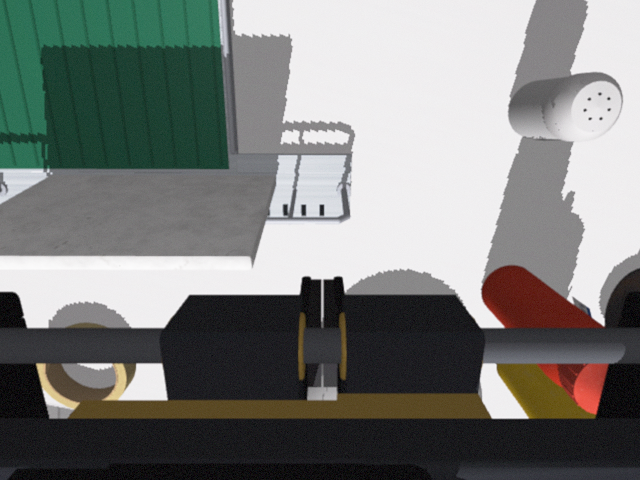

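The wrist view shows the board's top-left corner at about (253,258) front and (252,268) rear. The mat's rear-left corner is near (228,168), and the channel's left end is near x=352.

Run:
```python
from h import *
c=pickle.load(open("wrist1.pkl","rb"));yaw=.226
ex=np.array([np.cos(yaw),np.sin(yaw)]);ey=np.array([-ex[1],ex[0]])
for n,u,v,z in [("bTLfront",253,257,.153),("bTLrear",252,267,.150),("bTRish rear",20,267,.150),("mat rearleft",228,168,.010),("mat rearleft2",222,60,.010),("matfront",100,2,.01),("channel left",352,190,.004),("chan left back",347,220,.004),("chan front",300,155,.01)]:
    p=onz(c,u,v,z);print(n,p.round(4),(p[:2]@ex-.471).round(4),(p[:2]@ey+.0395).round(4))
```

```text
bTLfront [0.548  0.2521 0.153 ] 0.1195 0.1624
bTLrear [0.5561 0.2524 0.15  ] 0.1275 0.1608
bTRish rear [0.5905 0.1052 0.15  ] 0.128 0.0098
mat rearleft [0.5205 0.1979 0.01  ] 0.0806 0.1157
mat rearleft2 [0.4271 0.1775 0.01  ] -0.015 0.1167
matfront [0.4056 0.0684 0.01  ] -0.0604 0.0153
channel left [0.515  0.3202 0.004 ] 0.1027 0.2362
chan left back [0.546  0.3229 0.004 ] 0.1335 0.2319
chan front [0.4927 0.2628 0.01  ] 0.0681 0.1852
```

Scaled: 0.129 m / 0.6 = 0.215, 0.09 m / 0.6 = 0.15.

>>> jog_arm:
  plan: "0,0,0.075,0,0\n0,0,0.15,0,0\n0,0,0.215,0,0\n0,-0.0117,0.215,0,0\n0,-0.0233,0.215,0,0\n0,-0.0333,0.215,0,0\n0,-0.04,0.215,0,0\n0,-0.04,0.215,0,0"

```text
time: 2.35
ee_pos: [0.5402, 0.2687, 0.1173]
eef_rot: [-0.112, 0.994, 0.0, 0.001]
ft_force: [0.0, -0.2, 0.0]
width: 0.0004
grip_force: 0.0
```

>>> jog_arm:
  plan: "0,-0.0067,0,0,0\n0,-0.0133,0,0,0\n0,-0.02,0,0,0\n0,-0.0267,0,0,0\n0,-0.0267,0,0,0"

```text
time: 2.85
ee_pos: [0.543, 0.255, 0.1164]
eef_rot: [-0.113, 0.994, 0.001, 0.001]
ft_force: [-1.1, 3.5, 1.5]
width: -0.0
grip_force: 2.4
```

Scaled: -0.024 m / 0.6 = -0.04, -0.021 m / 0.6 = -0.035.

>>> jog_arm:
  plan: "0,-0.005,0,0,0\n0,-0.01,0,0,0\n0,-0.015,0,0,0\n0,-0.02,0,0,0\n0,-0.025,0,0,0\n0,-0.03,0,0,0\n0,-0.035,0,0,0\n0,-0.04,0,0,0\n0,-0.04,0,0,0"

```text
time: 3.75
ee_pos: [0.5483, 0.232, 0.1164]
eef_rot: [-0.114, 0.994, 0.001, 0.001]
ft_force: [-0.7, 5.4, 1.9]
width: 0.0004
grip_force: 2.8
```

Run:
```python
from bench import r, imaging, workorder, read_state
import cv2,pickle
o=[]
for n,(u,v,w,h),k in [("wrist",(80,100,320,240),1.25),("side",(240,200,160,120),2.5),("scene",(240,200,160,120),2.5)]:
    c=imaging.camera(n); pickle.dump(c,open(f"{n}2.pkl","wb")); o.append(cv2.resize(c["img"][v:v+h,u:u+w],(400,300),interpolation=3))
o.append(o[0]*0)
cv2.imwrite("pics/m2.png",np.vstack([np.hstack(o[:2]),np.hstack(o[2:])])[:,:,::-1]) if 0 else cv2.imwrite("pics/m2.png",cv2.vconcat([cv2.hconcat(o[:2]),cv2.hconcat(o[2:])])[:,:,::-1])
```

```text
(no output)
```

View pics/m2.png

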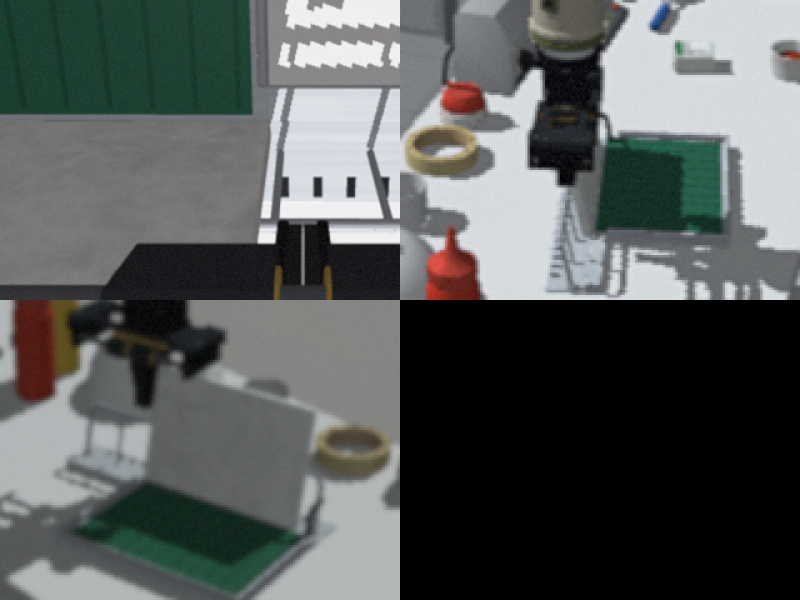

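The montage shows the board still standing and slid to the right, with the closed fingertips against its left end. In the wrist panel its left edge runs from about (270,118) to (260,215).

Run:
```python
from h import *
c=pickle.load(open("wrist2.pkl","rb"));yaw=.226
R=np.array([[np.cos(yaw),np.sin(yaw),0],[-np.sin(yaw),np.cos(yaw),0],[0,0,1]])
t=np.array([.471,-.0395,0])
n=np.array([1,0,-np.tan(.22)]);q=np.array([.0837,0,.007])
for pu,pv in [(270,118),(266,160),(260,210)]:
    o,d=ray(c,80+pu/1.25,100+pv/1.25);o=R@o-t;d=R@d
    print((o+d*(n@(q-o))/(n@d)).round(4))
s=pickle.load(open("scene2.pkl","rb"))
for pu,pv in [(313,108),(300,228),(148,185)]:
    o,d=ray(s,240+pu/2.5,200+pv/2.5);o=R@o-t;d=R@d
    print((o+d*(n@(q-o))/(n@d)).round(4))
```

```text
[0.0838 0.1255 0.0076]
[0.0939 0.1264 0.0526]
[0.1024 0.1267 0.0904]
[ 0.1169 -0.093   0.1555]
[ 0.0853 -0.1012  0.0142]
[0.0828 0.1171 0.0028]
```

Scaled: -0.014 m / 0.6 = -0.0233, -0.012 m / 0.6 = -0.02.

>>> jog_arm:
  plan: "0,-0.005,0,0,0\n0,-0.01,0,0,0\n0,-0.015,0,0,0\n0,-0.02,0,0,0\n0,-0.0233,0,0,0\n0,-0.0233,0,0,0"

```text
time: 4.5
ee_pos: [0.5514, 0.2186, 0.1165]
eef_rot: [-0.114, 0.994, 0.001, 0.001]
ft_force: [-0.1, 5.7, 2.4]
width: 0.0006
grip_force: 3.1
```

>>> jog_arm:
  plan: "0,-0.0017,0,0,0\n0,-0.0033,0,0,0\n0,-0.005,0,0,0\n0,-0.005,0,0,0"

```text
time: 4.9
ee_pos: [0.5521, 0.2173, 0.1169]
eef_rot: [-0.114, 0.993, 0.002, 0.001]
ft_force: [-0.1, 10.5, 4.8]
width: 0.0004
grip_force: 5.4
```

Run:
```python
from bench import r, imaging, workorder, read_state
from h import *
yaw=.226
R=np.array([[np.cos(yaw),np.sin(yaw),0],[-np.sin(yaw),np.cos(yaw),0],[0,0,1]])
s=read_state();print(R@s["ee_pos"]-[.471,-.0395,0])
o=[]
for n,(u,v,w,h),k in [("wrist",(80,100,320,240),1.25),("scene",(260,210,120,90),2.5)]:
    c=imaging.camera(n); pickle.dump(c,open(f"{n}3.pkl","wb")); o.append(cv2.resize(c["img"][v:v+h,u:u+w],(400,300),interpolation=3))
cv2.imwrite("pics/m3.png",cv2.hconcat(o)[:,:,::-1])
```

```text
[0.11573395 0.12753463 0.11689544]
```

View pics/m3.png

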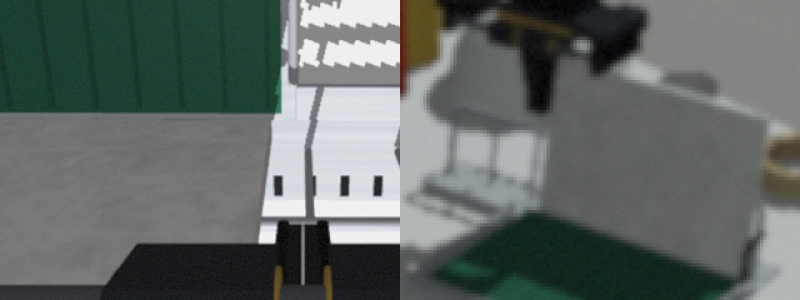

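Scaled: -0.126 m / 0.6 = -0.21, -0.055 m / 0.6 = -0.0917.

>>> jog_arm:
  plan: "0,0.0167,0,0,0\n0,0.0333,0,0,0\n0,0.0333,-0.075,0,0\n0,0.0333,-0.15,0,0\n0,0.0333,-0.2,0,0\n-0.05,-0.0333,-0.2,0,0.087\n-0.0917,-0.1,-0.2,0,0.087\n-0.0917,-0.1667,-0.2,0,0.087\n-0.0917,-0.21,-0.2,0,0.087\n-0.0917,-0.21,-0.2,0,0.087\n-0.0917,-0.21,-0.2,0,0.087"

```text
time: 6.1
ee_pos: [0.6336, 0.1032, 0.2352]
eef_rot: [-0.112, 0.994, 0.0, -0.0]
ft_force: [0.4, 0.2, 0.6]
width: 0.0407
grip_force: 0.0
```

```bash
python3 - <<'E'
from bench import r, imaging, workorder, read_state
from h import *
yaw=.226
R=np.array([[np.cos(yaw),np.sin(yaw),0],[-np.sin(yaw),np.cos(yaw),0],[0,0,1]])
s=read_state();print(R@s["ee_pos"]-[.471,-.0395,0])
o=[]
for n,(u,v,w,h) in [("wrist",(0,0,640,480)),("scene",(260,210,120,90))]:
    c=imaging.camera(n); pickle.dump(c,open(f"{n}4.pkl","wb")); o.append(cv2.resize(c["img"][v:v+h,u:u+w],(400,300),interpolation=3))
cv2.imwrite("pics/m4.png",cv2.hconcat(o)[:,:,::-1])
E
```

```text
[ 0.16964702 -0.00187016  0.23519009]
```

View pics/m4.png

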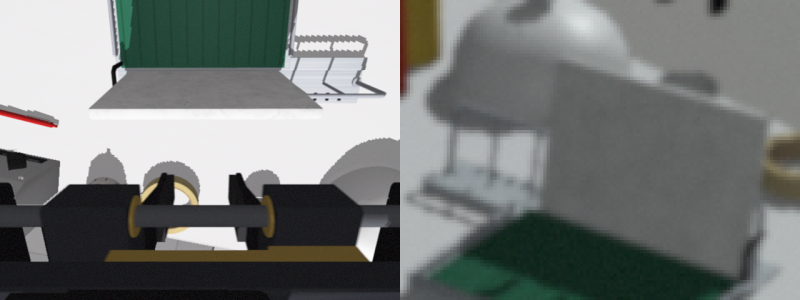

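The board stands square and centred on the mat, with its foot at 122–282 and the mat at 117–287 in the left panel. I'll lower the fingers behind it and push the top over.

Scaled: 0.088 m / 0.6 = 0.1467, 0.045 m / 0.6 = 0.075.

>>> jog_arm:
  plan: "0,0,0.075,0,0.087\n0,0,0.1467,0,0.087\n0,0,0.1467,0,0.087\n0,0,0.1467,0,0.087\n0.0167,0,0.1467,0,0.087\n0.0333,0,0.1467,0,0.087\n0.0417,0,0.1467,0,0.087\n0.0417,0,0.1467,0,0.087"

```text
time: 7.0
ee_pos: [0.609, 0.0975, 0.1487]
eef_rot: [-0.113, 0.994, 0.0, 0.001]
ft_force: [0.7, 0.3, 0.4]
width: 0.0866
grip_force: 0.0
```

>>> jog_arm:
  plan: "0.0083,0,0,0,0.087\n0.0167,0,0,0,0.087\n0.025,0,0,0,0.087\n0.0333,0,0,0,0.087\n0.0417,0,0,0,0.087\n0.0417,0,0,0,0.087"

```text
time: 7.6
ee_pos: [0.5844, 0.0918, 0.1475]
eef_rot: [-0.113, 0.994, 0.0, -0.0]
ft_force: [-0.2, 0.1, 0.7]
width: 0.087
grip_force: 0.0
```

>>> jog_arm:
  plan: "0.0083,0,0,0,0.087\n0.0167,0,0,0,0.087\n0.025,0,0,0,0.087\n0.0333,0,0,0,0.087\n0.0417,0,0,0,0.087\n0.05,0,0,0,0.087\n0.0583,0,0,0,0.087\n0.0667,0,0,0,0.087\n0.0667,0,0,0,0.087\n0.0667,0,0,0,0.087"

```text
time: 8.6
ee_pos: [0.5461, 0.0831, 0.1476]
eef_rot: [-0.113, 0.994, 0.0, 0.0]
ft_force: [-0.5, -0.8, -0.6]
width: 0.0869
grip_force: 0.0
```

Run:
```python
from bench import r, imaging, workorder, read_state
from h import *
o=[]
for n,(u,v,w,h) in [("wrist",(0,0,640,480)),("side",(240,200,160,120))]:
    c=imaging.camera(n); pickle.dump(c,open(f"{n}5.pkl","wb")); o.append(cv2.resize(c["img"][v:v+h,u:u+w],(400,300),interpolation=3))
cv2.imwrite("pics/m5.png",cv2.hconcat(o)[:,:,::-1])
```

```text
(no output)
```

View pics/m5.png

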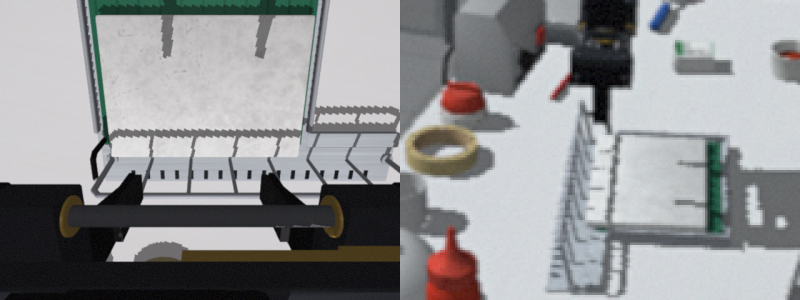

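The board has fallen into the tray. In the wrist panel its front edge is at v≈14, u 96–314, and its rear corners are at (108,156) and (298,156). I'll move up and measure.

Scaled: -0.12 m / 0.6 = -0.2, -0.08 m / 0.6 = -0.1333.

>>> jog_arm:
  plan: "0,0,-0.0667,0,0.087\n0,0,-0.1333,0,0.087\n0,0,-0.2,0,0.087\n0,0,-0.2,0,0.087\n0,0,-0.2,0,0.087"

```text
time: 9.2
ee_pos: [0.5466, 0.0831, 0.2682]
eef_rot: [-0.113, 0.994, 0.0, 0.001]
ft_force: [-0.4, 0.3, -1.0]
width: 0.0871
grip_force: 0.0
```

Run:
```python
from bench import r, imaging, workorder, read_state
from h import *
yaw=.226
R=np.array([[np.cos(yaw),np.sin(yaw),0],[-np.sin(yaw),np.cos(yaw),0],[0,0,1]])
c=pickle.load(open("wrist5.pkl","rb"))
for z in (.022,):
  P=np.array([(R@onz(c,u*1.6,v*1.6,z)-[.471,-.0395,0])[:2] for u,v in [(96,14),(314,14),(298,156),(108,156)]])
  print(P.round(4).tolist(),P.mean(0))
c=imaging.camera("wrist");pickle.dump(c,open("wrist6.pkl","wb"));cv2.imwrite("pics/w6.png",c["img"][:,:,::-1]);print(read_state()["ft_force"])
```

```text
[[-0.056, -0.1063], [-0.0562, 0.1089], [0.0919, 0.1104], [0.0921, -0.1108]] [0.01797011 0.00057456]
[-0.38816761  0.51667732 -0.94761366]
```

View pics/w6.png

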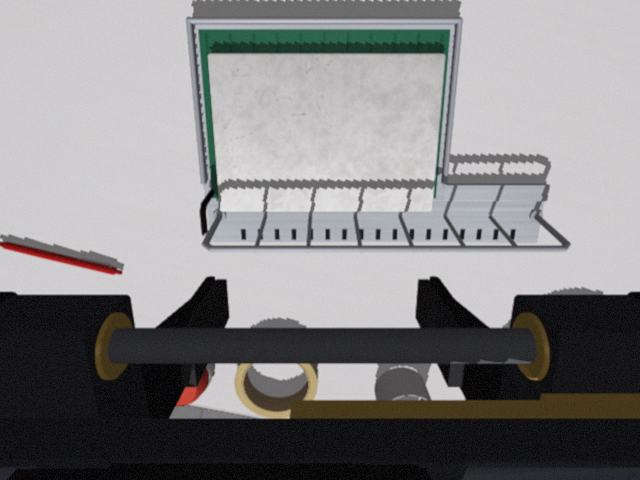

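The board lies flat inside the rim, about 18 mm behind the tray's middle and about 0 mm sideways, square to it and clear of the fingers. I'm handing the job in.

```bash
python3 -c "
from bench import r, imaging, workorder, read_state
print(workorder.close_job())"
```

```text
the job is handed in; nothing more can be done
None
```

I slid the board to the end stop, tipped it flat into the tray inside the rim (about 18 mm behind the tray's middle, centred sideways by the wrist camera), and handed in the job; the hand-in returned no verdict.

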